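# Dial open the store box padlock and take it off the hasp

### The arm

A 6-joint arm with a two-finger parallel gripper is mounted at the origin on the work surface. World frame = base frame: x ahead of the robot, y to its left, z up, the work surface at z = 0. Lengths are in mm, angles in rad, forces in N, time in s.
With the tool pointing down it reaches from about 325 to 900 mm from the base axis. Payload 6.1 kg.
Tool frame: the origin (TCP) lies between the finger pads; the fingertips stand 8 mm ahead of it and the grasp point (between the pads) lies 11 mm behind it; z points along the fingers, y is the direction in which the jaws open and shut (so a half turn about z gives the same grasp; the last joint's range is limited). The gripper opens to 85 mm and grips with 20 to 120 N. Pads are 22 mm wide; open, the fingers measure 114 mm over their backs; the gripper's body (76 mm by 85 mm) begins 54 mm behind the grasp point. The pads swing forward as they close: fully open they stand 13 mm farther back than shut.
Start: joints at [1.046, 0.22, 1.526, -0, 1.395, -0.126], TCP at [242.693, 575.948, 239.3] pointing down, gripper open.
Joint ranges: [-2.98, 2.98], [-0.91, 2.08], [0.09, 2.57], [-1.24, 4.39], [0.2, 2.65], [-2.68, 2.68]. Speed limits (rad/s): [2.57, 2.57, 3.01, 3.14, 3.14, 3.14].

### API

Orientations are given as a unit quaternion [x, y, z, w].
In Python, from rig import manip, viewer gives the robot as it stands.
- The arm moves only by the tool servo_tool, never from a script. Its arguments are lists of equal length, an entry for each row: "xyz": the shift along the tool's x, y, z in m, a list of three; "rotation": the turn, a rotation vector about the tool's x, y, z in degrees, a list of three. A call has 1 to 10 rows; each row is the pose to reach, as a shift and turn from the pose commanded when the call began, along the tool's axes at that moment; what a row does not reach only later rows make up. A row lasts 1/8 s, in which the tool goes at most 62.5 mm and 10.7 degrees, less where a joint would pass 70% of its speed; a pose out of reach is approached as far as the arm can. A call with a gripper value outside its range is refused whole. "hand" is the closure, from -1 (fully open) to 1 (shut), set as the call begins (left out, the last holds). The fingers move at their own pace and stop on an object; "squeeze" is the grip in N (left out, the last holds). Time passes only in rows, so rows that repeat a pose let the fingers close. It gives the time, the measured TCP pose, the force and the opening at its end, in the units of the state.
- manip.sense(): the state, without advancing time (a new reading comes with each control period).
- viewer.snapshot(name): name is "scene" or "top"; returns a dict with "frame" (384x512x3 uint8, red, green, blue), "z_map" (384x512 float32, mm along the optical axis (not along the pixel's ray), 0 where there is no reading), "mtx" (3x3 intrinsics, pixels), "xyz" and "rotation" of the camera in the world. Camera axes: x right, y down, z forward; pixel columns grow to the right and rows downward; lengths in mm; the calibration is good to about 2 mm. A picture is of the moment at which its call begins.
- manip.job_done(): hands the job in, once; it reports no verdict.
The state is a dict: "time": time; "qpos": joint angles; "joint_velocities": joint speeds; "joint_torque": joint torques, N m; "position": TCP position; "tool_rot": TCP orientation; "contact_force": force on the tool from outside, world axes, zero at the start; "wrist_torque": the same for the moment, N m; "width": finger opening in mm.
Only numpy, scipy, OpenCV 4.12 (cv2) and the standard library are available. Lean on these libraries where they do the work, as an engineer would, in place of code of your own. Each camera call takes 0.05 s, during which the arm holds its last target.

### The job

Take the padlock off the sample store box: turn its dial, click by click, until the white pointer stands at the index mark on the shackle side, then pull the lock away from the staple so that its shackle slides fully open. Unhook the open shackle from the staple, lift the lock and finish while still holding it in the gripper, at rest, level with its dial up, at least 8 cm above the box lid; leave the things lying around where they are.

Things in the scene. Friction and masses are not known exactly. Their poses are not given: they have to be found in the camera images.
- store_box: Grey sheet-steel store box, fixed to the desk, 260 x 300 x 85 mm (x, y, height); origin at the centre of its underside. Its flat top is two closed lid leaves. The padlock lies on the near leaf (-x side), hooked in the hasp's staple. Within 60 mm either side of the lock's own long axis, nothing else lies between the staple and the box's near edge.
- lid_top (a point): Point on the lid's upper face (85 mm above the desk), about where the padlock lies; axes as the box's. A hasp strap (38 mm wide, 3 mm thick) lies on the lid along x from the far leaf to 7 mm on the near (-x) side of the staple.
- staple_post (a point): Staple: upright arch of 6 mm round bar in the box's y-z plane, 33 mm high above the lid, two posts 26 mm apart along y (eye 20 mm wide, 27 mm high). This point: axis of its +y post, 13 mm above the lid. The locked shackle runs round this post, its toe leg passing through the eye. Axes as the box's.
- lock_centre (a point): Centre of the padlock's body, a loose steel block 54 (x) x 48 (y) x 26 mm (z), whole lock 0.4 to 0.6 kg. It lies on its back on the lid, dial up (+z), shackle to its own +x (away from the robot). Open, it unhooks so: move it along +x until the post stands in the gap by the toe's end, close to the front face (touching is fine), then lift straight up.
- shackle_bow (a point): Inside middle of the shackle's bow, moving with the shackle; axes as the lock's. U of 7 mm round bar, half-way up the lock, legs at y = +13 mm (heel, stays in the body) and -13 mm (toe). Shut, this point is 30 mm ahead of the lock's front face (57 mm from its centre) and the post stands between; open, 58 mm, and the toe's end is 20 mm clear of the face.
- knob_grip (a point): Grip point on the dial's axis at the lock's middle, 8.5 mm above the lock's upper face (34.5 mm above the lid). Knob: round, knurled, black, 30 mm across, from 2 to 15 mm above that face, on a 40 mm disc; keep fingertips 3 mm above the face. A white line on knob and disc is the pointer; the index mark is at the shackle edge of the face. Axes as the lock's.
- dial (a joint): Angle of the pointer from the index mark, rad, counter-clockwise seen from above. Starts two to four clicks counter-clockwise of the mark: turn it clockwise to 0. Clicks into a notch every 0.524 rad (30 degrees), stays there when let go; takes about 0.02 N m; the loose lock may swivel a little on the lid meanwhile. The shackle can be drawn only within about 0.1 rad of 0.
- shackle (a joint): How far the shackle is drawn out, m: 0 shut, 0.028 fully open (stop). With the dial at the mark about 2 N slides it and it stays where left; else it is blocked. Drawn by pulling the lock's body along its own -x while the staple holds the bow back: up to 20 mm of slack, then 28 mm of draw.
- tweezers: Bystander: steel tweezers, 120 mm long, lying on the lid.
- stub_case: Bystander: flat white specimen case with clear cover, 62 x 46 x 24 mm, on the lid.
- stub_holder: Bystander: small brass specimen holder, 25 mm across, 17 mm high, on the lid.
- mouse: Bystander: black computer mouse, 108 x 60 x 32 mm, on the desk.
- dish: Bystander: glass dish, 84 mm across, 14 mm high, on the desk.
- wash_bottle: Bystander: white plastic bottle, 60 mm across, 150 mm tall, on the desk.
- tape_roll: Bystander: black roll of tape, 68 mm across, 13 mm high, on the desk.
- hex_driver: Bystander: small driver with grey handle, 150 mm long, on the desk.
Things that resemble listed ones, but are neither listed nor needed, are in the scene too. What is shaped like the part that bears lock_centre but red is not meant.

How it is judged (in metres and radians):
On the way:
1. the shackle is pulled open while the padlock is still on the staple (value of joint shackle above 0.023 m and z of lock_centre in the frame of lid_top below 0.035 m and horizontal distance between lock_centre and staple_post below 0.1 m), for 0.1 s.
At the end, for the whole second after the job is handed in: The lock is held by the fingers alone, at rest (under 3 cm/s), its centre at least 8 cm above the lid's top, level within 20 degrees with the dial up, its shackle still drawn at least 2 cm, and not touching the box or its staple (value of joint shackle above 0.02 m and z of lock_centre in the frame of lid_top above 0.08 m and angle between lock_centre's own z axis and vertical below 0.35 rad and contact force between the fingers and lock above 1 N and contact force between lock and store_box below 0.1 N and linear speed of lock below 0.03 m/s); the arm keeps its last pose, push and grip.
It fails at once if a thing lying around is shifted more than 2 cm (distance of any of tweezers, stub_case, stub_holder, mouse, dish, wash_bottle, tape_roll, hex_driver from where it was at the start of the episode above 0.02 m).
It also fails if it takes over 48 s, if anything falls off the work surface, if the arm or the gripper's body presses on something with over 40 N, if the wrist force passes 120 N, or if a joint passes its speed limit or range.

## Working session

There is one attempt and no reset: what is moved stays moved. The work goes in short steps, Python scripts to look and compute and a tool call to move; the robot and the scene stay as the last step left them, time stands still between calls to the robot, and variables do not carry over. Pictures are saved under pics/ and viewed, and the job is handed in when it is done.

Besides the shell and the picture viewer there is one more tool, called by a JSON object that holds its "fn" and its "kwargs". servo_tool: Moves the arm, as the interface text tells. Its arguments: {"type":"object","properties":{"xyz":{"type":"array","items":{"type":"array","items":{"type":"number"}}},"rotation":{"type":"array","items":{"type":"array","items":{"type":"number"}}},"hand":{"type":"number"},"squeeze":{"type":"number"}},"required":["xyz","rotation"]}

```bash
ls; mkdir -p pics; cat > h.py <<'E'
import numpy as np,cv2
from rig import manip,viewer
from scipy.spatial.transform import Rotation as R
def snap(n,f=None):
    s=viewer.snapshot(n)
    np.savez('last_%s.npz'%n,**{k:np.array(v) for k,v in s.items()})
    if f: cv2.imwrite('pics/'+f,s['frame'][:,:,::-1])
    return s
def load(n): return dict(np.load('last_%s.npz'%n))
def rot(s):
    r=np.array(s['rotation']); return r if r.shape==(3,3) else R.from_quat(r).as_matrix()
def ray(s,u,v,z):
    d=rot(s)@np.linalg.inv(s['mtx'])@np.array([u,v,1.]); c=np.array(s['xyz'],float)
    return c+d*(z-c[2])/d[2]
def cloud(s):
    h,w=s['z_map'].shape; u,v=np.meshgrid(np.arange(w),np.arange(h))
    p=np.stack([u,v,np.ones_like(u)],-1)@np.linalg.inv(s['mtx']).T*s['z_map'][...,None]
    return p@rot(s).T+np.array(s['xyz'])
def proj(s,p):
    q=np.array(s['mtx'])@(rot(s).T@(np.array(p,float)-np.array(s['xyz']))); return q[:2]/q[2]
def crop(s,f,u0,u1,v0,v1,k):
    c=s['frame'][v0:v1,u0:u1,::-1]; cv2.imwrite('pics/'+f,cv2.resize(c,None,fx=k,fy=k,interpolation=cv2.INTER_CUBIC))
E
python3 - <<'E'
from h import *
for n in('top','scene'):
    s=snap(n,n+'0.png'); print(n,s['xyz'],s['rotation'],s['mtx'])
print(manip.sense())
E
```

```text
pics
top [ 361.26739505    3.02858048 1619.14701571] [ 0.70927087 -0.70378381  0.02485103 -0.03171125] [[437.18941786   0.         255.16859793]
 [  0.         437.18941786 197.45672931]
 [  0.           0.           1.        ]]
scene [1207.01026666  209.29640321  881.4352128 ] [ 0.56066726  0.74331139 -0.28742612 -0.22478128] [[400.01767276   0.         250.30311389]
 [  0.         400.01767276 188.07602018]
 [  0.           0.           1.        ]]
{'time': 0.1, 'qpos': array([ 1.04588753e+00,  2.21125065e-01,  1.52750058e+00,  2.31382636e-05,
        1.39469757e+00, -1.26108939e-01]), 'joint_velocities': array([-0.00141899, -0.00089578, -0.00239535, -0.00080666, -0.00145403,
       -0.00115726]), 'joint_torque': array([-1.92513626e-04, -4.98241889e+01, -3.90548372e+01, -3.07769596e-04,
        5.66202187e-03, -3.73542741e-05]), 'position': array([242.43045077, 575.49344773, 238.32032336]), 'tool_rot': array([ 1.98083106e-01,  9.80184847e-01, -8.16202712e-04, -2.87499871e-04]), 'contact_force': array([-0.69501055, -0.19048543,  0.85577519]), 'wrist_torque': array([ 0.03138172, -0.01119701, -0.05069087]), 'width': 85.44292047473492}
```

View pics/top0.png

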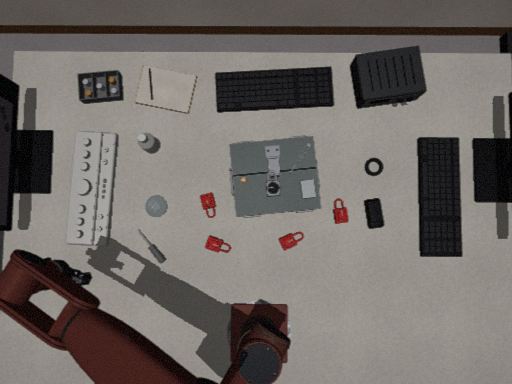

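View pics/scene0.png

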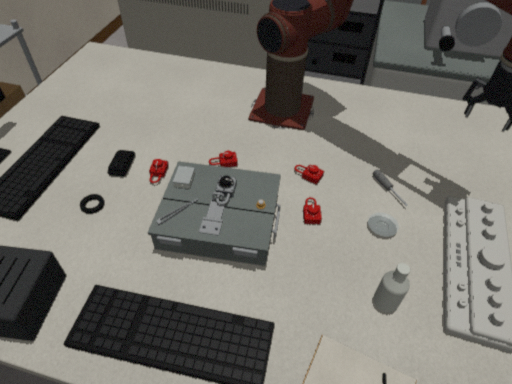

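The top view shows the grey box around (275,176) with a steel lock on it at (273,188). The four red locks at (208,205), (217,244), (290,240) and (340,211) are decoys. I'll enlarge the one on the box to confirm it.

```bash
python3 - <<'E'
from h import *
s=load('top'); crop(s,'c1.png',225,325,130,220,8); 
s=load('scene'); crop(s,'c2.png',195,255,160,240,7)
E
```

```text
(no output)
```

View pics/c1.png

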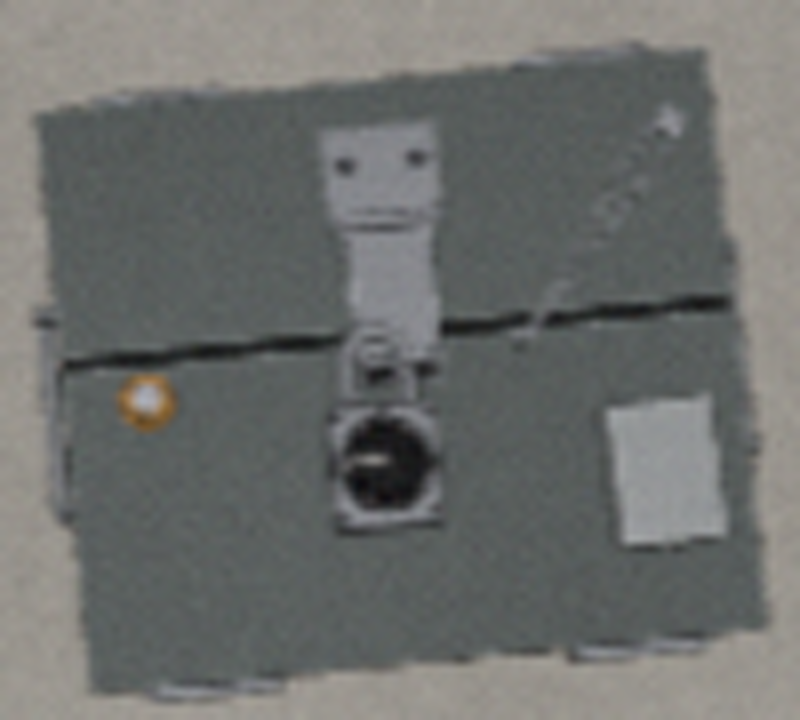

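View pics/c2.png

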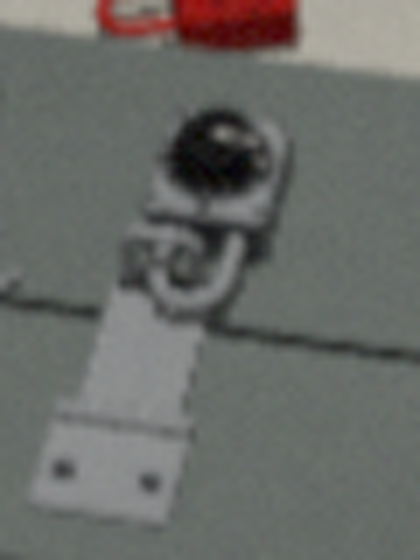

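The steel lock is the one meant: it is hooked on the staple, with its dial centre near crop (388,462) and its pointer toward the image left (+y), about 3 clicks counter-clockwise. Next I'll measure it.

```bash
python3 - <<'E'
from h import *
for n in('top','scene'):
    s=load(n); f=s['frame'].astype(int); P=cloud(s)
    # box: pixels height 80..90
    m=(abs(P[...,2]-86)<9).astype(np.uint8)
    if n=='top':
        nn,l,st,ce=cv2.connectedComponentsWithStats(m); k=1+st[1:,4].argmax()
        print(st[k]); pts=P[l==k][:,:2].astype(np.float32); r=cv2.minAreaRect(pts); print('box',r, P[l==k][:,2].mean())
    # knob black
    g=f.max(-1)
    c=proj(s,[383,-53,126]); print(c)
s=load('top')
f=s['frame']; g=cv2.cvtColor(f,cv2.COLOR_RGB2GRAY)
k=8; u0,v0=258,170
c=cv2.resize(g[v0:205,u0:288],None,fx=k,fy=k,interpolation=cv2.INTER_CUBIC)
def up(x,y): return u0+(x+.5)/k-.5, v0+(y+.5)/k-.5
roi=np.zeros_like(c);roi[60:240,40:220]=1
b=((c<50)*roi).astype(np.uint8)
cs=cv2.findContours(b,0,1)[0]; cc=max(cs,key=cv2.contourArea); (x,y),r=cv2.minEnclosingCircle(cc); M=cv2.moments(cc)
x2,y2=M['m10']/M['m00'],M['m01']/M['m00']
print('knob circ',up(x,y),r/k,'world',ray(s,*up(x,y),122), ray(s,*up(x2,y2),122))
cl=(c>110).astype(np.uint8)
cv2.imwrite('pics/d.png',np.hstack([c,b*255,cl*255]))
S=load('scene');gs=cv2.cvtColor(S['frame'],cv2.COLOR_RGB2GRAY)
cs=cv2.resize(gs[165:220,205:250],None,fx=8,fy=8,interpolation=cv2.INTER_CUBIC); cv2.imwrite('pics/e.png',np.hstack([cs,(cs<50)*255]))
E
```

```text
[ 230  136   91   82 5595]
box ((561.6427001953125, -50.51817321777344), (271.2314758300781, 300.0336608886719), 5.958768844604492) 86.32661412357426
[275.77720209 226.2647798 ]
[236.70603057 145.59632025]
knob circ (273.062949180603, 187.4271583557129) 5.770376205444336 world [516.3337688 -43.232061  122.       ] [515.61016141 -43.64171858 122.        ][ WARN:0@0.777] global loadsave.cpp:1063 imwrite_ Unsupported depth image for selected encoder is fallbacked to CV_8U.
```

View pics/d.png

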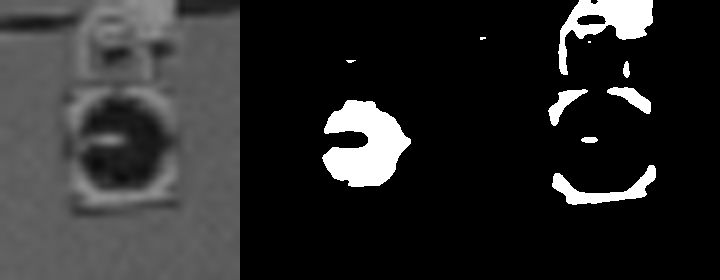

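View pics/e.png

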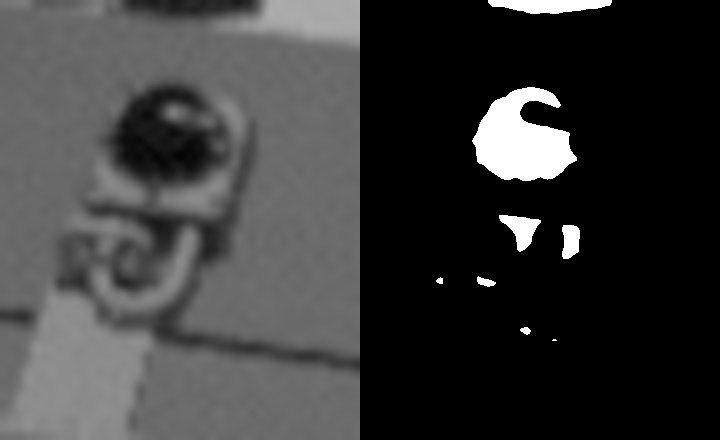

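```bash
python3 - <<'E'
from h import *
s=load('top'); g=cv2.cvtColor(s['frame'],cv2.COLOR_RGB2GRAY)
k=8; u0,v0=258,170
c=cv2.resize(g[v0:205,u0:288],None,fx=k,fy=k,interpolation=cv2.INTER_CUBIC)
def up(x,y): return u0+(x+.5)/k-.5, v0+(y+.5)/k-.5
lid=np.median(c[210:270,20:200]); print('lid',lid)
m=((abs(c.astype(int)-lid)>22)).astype(np.uint8); m[:86]=0; m[212:]=0
pts=np.argwhere((m>0))[:,::-1]
nn,l,st,_=cv2.connectedComponentsWithStats(m);kk=1+st[1:,4].argmax(); pts=np.argwhere(l==kk)[:,::-1].astype(np.float32)
W=np.array([ray(s,*up(x,y),111)[:2] for x,y in pts]).astype(np.float32)
print('face',cv2.minAreaRect(W))
for z in (111,113): print(z,ray(s,*up(120,140),z))
# pointer
wm=(c>80)&(np.hypot(*(np.indices(c.shape)-np.array([141,119])[:,None,None]))<36)
q=np.argwhere(wm); 
Q=np.array([ray(s,*up(x,y),122)[:2] for y,x in q]); print('ptr centroid',Q.mean(0),len(Q), Q.min(0),Q.max(0))
# lid gap / box edges
P=cloud(s); m=(abs(P[...,2]-86)<9).astype(np.uint8); nn,l,st,ce=cv2.connectedComponentsWithStats(m); k2=1+st[1:,4].argmax()
e=cv2.convexHull(np.argwhere(l==k2)[:,::-1].astype(np.int32)); ap=cv2.approxPolyDP(e,6,True)[:,0]; print([ray(s,*a,85)[:2].round(1) for a in ap])
# scene: knob
S=load('scene'); gs=cv2.cvtColor(S['frame'],cv2.COLOR_RGB2GRAY)
cs=cv2.resize(gs[165:220,205:250],None,fx=8,fy=8,interpolation=cv2.INTER_CUBIC)
def us(x,y): return 205+(x+.5)/8-.5,165+(y+.5)/8-.5
b=(cs<50).astype(np.uint8); b[:60]=0;b[190:]=0
cc=max(cv2.findContours(b,0,1)[0],key=cv2.contourArea); h=cv2.convexHull(cc); x,y,w,hh=cv2.boundingRect(h); print('bb',x,y,w,hh)
(ex,ey),_=cv2.minEnclosingCircle(cc); print('scene knob',[ray(S,*us(ex,ey),z).round(1) for z in (115,119)])
print('scene ptr', ray(S,*us(180,108),126), 'index',ray(S,*us(152,195),111), 'bow in', ray(S,*us(128,280),101.5))
E
```

```text
lid 94.0
face ((516.6376342773438, -42.13576889038086), (40.08478546142578, 39.52098846435547), 49.560142517089844)
111 [518.73101413 -41.83175017 111.        ]
113 [518.52219679 -41.77225951 113.        ]
ptr centroid [517.69362808 -35.05804532] 319 [514.01340965 -42.36659276] [520.15832641 -26.02697709]
[array([ 448.8, -209.4]), array([418.4,  85.2]), array([674.3, 109.5]), array([ 705. , -185.5])]
bb 112 87 105 94
scene knob [array([519. , -43.1, 115. ]), array([522.6, -41.8, 119. ])]
scene ptr [513.71125957 -39.56324147 126.        ] index [540.3069742  -41.05280984 111.        ] bow in [569.75897806 -39.85182083 101.5       ]
```

```bash
cat >> h.py <<'E'
def state():
    s=manip.sense(); q=R.from_quat(s['tool_rot']); y=q.apply([0,1,0]); 
    print('t',round(s['time'],2),'pos',s['position'].round(1),'psi',np.degrees(np.arctan2(y[1],y[0])).round(2),'zaxis',q.apply([0,0,1]).round(4),'F',s['contact_force'].round(1),'w',round(s['width'],1),'q',s['qpos'].round(2))
    return s
def shift(target,psi=None):
    s=state(); q=R.from_quat(s['tool_rot']); d=np.array(target)-s['position']; print('tool shift mm',q.inv().apply(d).round(1))
    if psi is not None:
        a=np.radians(psi); Rt=np.array([[np.sin(a),np.cos(a),0],[-np.cos(a),np.sin(a),0],[0,0,-1]])
        print('rotvec',np.degrees((q.inv()*R.from_matrix(Rt)).as_rotvec()).round(2))
E
python3 - <<'E'
from h import *
shift([518,-42,200],50)
S=load('scene')
c=np.array([518.3,-42.3]);
for z in(113,126):
  print(z,'centre',((proj(S,[*c,z])-[205,165])*8).round())
  for a in(60,90,120):
    d=np.array([np.cos(np.radians(a+5.6)),np.sin(np.radians(a+5.6))])
    print(a,[((proj(S,[*(c+d*r),z])-[205,165])*8).round() for r in ((12,) if z>120 else (18,))])
E
```

```text
t 0.1 pos [242.4 575.5 238.3] psi 67.15 zaxis [-9.0e-04 -1.5e-03 -1.0e+00] F [-0.7 -0.2  0.9] w 85.4 q [ 1.05  0.22  1.53  0.    1.39 -0.13]
tool shift mm [-493.7 -462.    39. ]Traceback (most recent call last):
  File "<stdin>", line 2, in <module>
  File "h.py", line 31, in shift
    print('rotvec',np.degrees((q.inv()*R.from_matrix(Rt)).as_rotvec()).round(2))
                                       ~~~~~~~~~~~~~^^^^
  File "scipy/spatial/transform/_rotation.pyx", line 1143, in scipy.spatial.transform._rotation.Rotation.from_matrix
ValueError: Non-positive determinant (left-handed or null coordinate frame) in rotation matrix 0: [[ 0.76604444  0.64278761  0.        ]
 [-0.64278761  0.76604444  0.        ]
 [ 0.          0.         -1.        ]].
```

```bash
sed -i 's/\[\[np.sin(a),np.cos(a),0\],\[-np.cos(a),np.sin(a),0\]/[[-np.sin(a),np.cos(a),0],[np.cos(a),np.sin(a),0]/' h.py
python3 - <<'E'
from h import *
shift([518,-42,200],50)
S=load('scene')
c=np.array([518.3,-42.3]);
for z in(113,126):
  print(z,'centre',((proj(S,[*c,z])-[205,165])*8).round())
  for a in(60,90,120):
    d=np.array([np.cos(np.radians(a+5.6)),np.sin(np.radians(a+5.6))])
    print(a,[((proj(S,[*(c+d*r),z])-[205,165])*8).round() for r in ((8,) if z>120 else (18,))])
E
```

```text
t 0.1 pos [242.4 575.5 238.3] psi 67.15 zaxis [-9.0e-04 -1.5e-03 -1.0e+00] F [-0.7 -0.2  0.9] w 85.4 q [ 1.05  0.22  1.53  0.    1.39 -0.13]
tool shift mm [-493.7 -462.    39. ]
rotvec [-0.1   0.   17.15]
113 centre [166. 140.]
60 [array([206., 166.])]
90 [array([219., 147.])]
120 [array([217., 127.])]
126 centre [164. 112.]
60 [array([182., 124.])]
90 [array([188., 116.])]
120 [array([187., 107.])]
```

The pointer is about 90° counter-clockwise of the mark, so 3 clicks. Both views agree on that. I'll move above the dial.

{"fn": "servo_tool", "kwargs": {"xyz": [[-0.042,-0.039,0],[-0.084,-0.079,0],[-0.126,-0.118,0],[-0.168,-0.157,0],[-0.21,-0.197,0.005],[-0.26,-0.243,0.01],[-0.31,-0.29,0.015],[-0.36,-0.337,0.02],[-0.41,-0.384,0.025],[-0.46,-0.43,0.03]], "rotation": [[0,0,2],[0,0,4],[0,0,6],[0,0,8],[0,0,10],[0,0,12],[0,0,14],[0,0,16],[0,0,17],[0,0,17.15]], "hand": -1, "squeeze": 40}}

```text
time: 1.35
position: [487.5, 26.5, 211.3]
tool_rot: [0.342, 0.94, 0.0, 0.0]
contact_force: [0.5, 0.5, -0.8]
width: 85.7
```

```bash
python3 -c "
from h import *
shift([518.3,-42.3,165],50)"
```

```text
t 1.35 pos [487.5  26.5 211.3] psi 49.98 zaxis [ 1.e-04  2.e-04 -1.e+00] F [ 0.5  0.5 -0.8] w 85.7 q [-0.11 -0.09  1.91  0.    1.33 -0.98]
tool shift mm [-67.8 -32.9  46.2]
rotvec [ 0.02 -0.   -0.02]
```

{"fn": "servo_tool", "kwargs": {"xyz": [[-0.04,-0.02,0.02],[-0.068,-0.033,0.04],[-0.068,-0.033,0.046],[-0.068,-0.033,0.046],[-0.068,-0.033,0.046]], "rotation": [[0,0,0],[0,0,0],[0,0,0],[0,0,0],[0,0,0]]}}

```text
time: 1.98
position: [518.1, -39.6, 166.2]
tool_rot: [0.341, 0.94, 0.0, 0.0]
contact_force: [-0.4, -0.1, -0.3]
width: 85.1
```

```bash
python3 -c "
from h import *
shift([518.3,-42.3,123],50)
s=snap('scene','s1.png');crop(s,'s1c.png',180,280,110,230,6)
s=snap('top')
print(proj(s,[518.3,-42.3,123]))"
```

```text
t 1.98 pos [518.1 -39.6 166.2] psi 50.08 zaxis [ 8.e-04  0.e+00 -1.e+00] F [-0.4 -0.1 -0.3] w 85.1 q [-0.23  0.03  1.87  0.    1.23 -1.1 ]
tool shift mm [-1.9 -2.  43.2]
rotvec [0.03 0.03 0.08]
[272.80373292 186.82642734]
```

View pics/s1c.png

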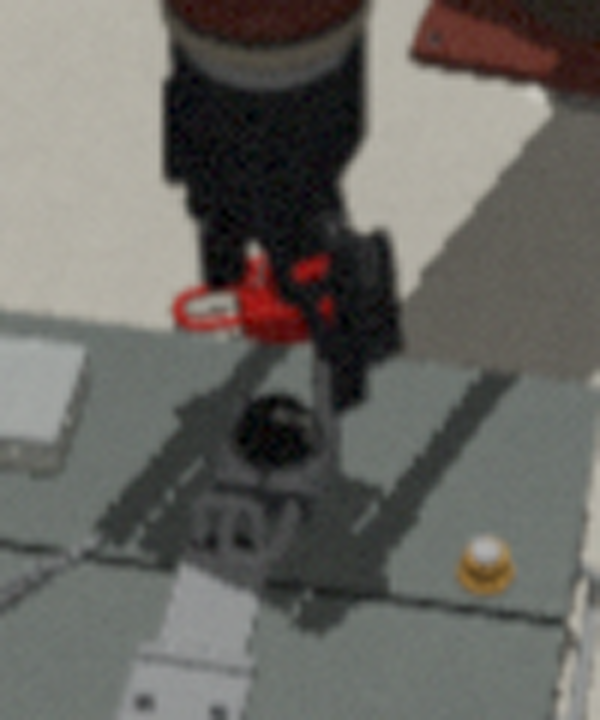

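The fingers straddle the knob, which is at crop (278,430). I'll lower and close on it.

{"fn": "servo_tool", "kwargs": {"xyz": [[-0.002,-0.002,0.02],[-0.002,-0.002,0.035],[-0.002,-0.002,0.043],[-0.002,-0.002,0.043],[-0.002,-0.002,0.043]], "rotation": [[0,0,0],[0,0,0],[0,0,0],[0,0,0],[0,0,0]]}}

```text
time: 2.7
position: [518.7, -43.4, 123.0]
tool_rot: [0.342, 0.94, 0.0, 0.0]
contact_force: [1.2, 1.0, 0.3]
width: 85.4
```

{"fn": "servo_tool", "kwargs": {"xyz": [[0,0,0],[0,0,0],[0,0,0],[0,0,0],[0,0,0],[0,0,0]], "rotation": [[0,0,0],[0,0,0],[0,0,0],[0,0,0],[0,0,0],[0,0,0]], "hand": 1, "squeeze": 25}}

```text
time: 3.45
position: [518.4, -43.6, 122.9]
tool_rot: [0.342, 0.94, -0.0, 0.0]
contact_force: [-2.5, -1.4, 6.0]
width: 28.5
```

```bash
python3 -c "
from h import *
s=state();print(s['wrist_torque'])"
```

```text
t 3.45 pos [518.4 -43.6 122.9] psi 50.0 zaxis [ 0.e+00 -5.e-04 -1.e+00] F [-2.5 -1.4  6. ] w 28.5 q [-0.24  0.09  1.91 -0.    1.15 -1.11]
[-0.38358069  0.46646092  0.00048631]
```

{"fn": "servo_tool", "kwargs": {"xyz": [[0,0,-0.001],[0,0,-0.001],[0,0,-0.001],[0,0,-0.001]], "rotation": [[0,0,0],[0,0,5],[0,0,10],[0,0,15]]}}

```text
time: 3.95
position: [518.0, -43.2, 123.0]
tool_rot: [0.463, 0.886, -0.0, -0.0]
contact_force: [-0.5, -0.5, 0.6]
width: 28.8
```

```bash
python3 -c "
from h import *
s=state();print(s['wrist_torque'])
s=snap('scene','s1.png');crop(s,'s2c.png',180,280,110,230,6)"
```

```text
t 3.95 pos [518.  -43.2 123. ] psi 34.84 zaxis [-9.e-04  3.e-04 -1.e+00] F [-0.5 -0.5  0.6] w 28.8 q [-0.24  0.09  1.91  0.    1.15 -0.84]
[-0.27957055  0.26252876  0.04643837]
```

View pics/s2c.png

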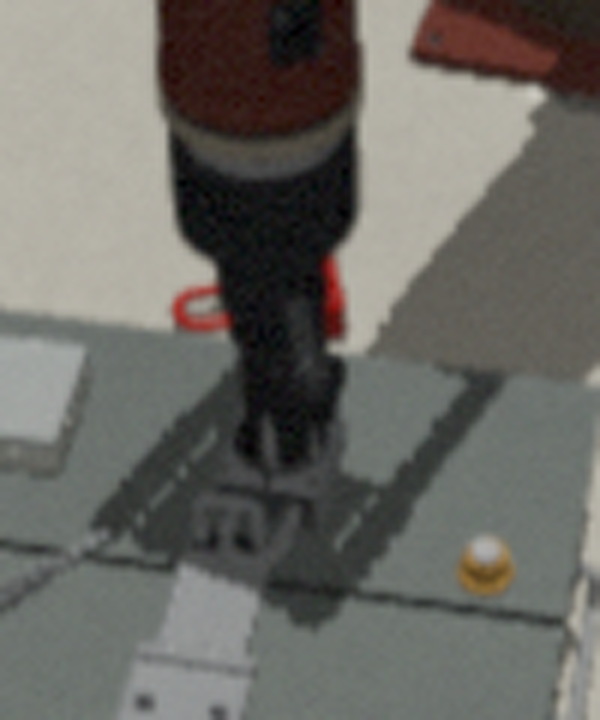

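The knob is gripped. I'll turn the remaining 75°.

{"fn": "servo_tool", "kwargs": {"xyz": [[0,0,0],[0,0,0],[0,0,0],[0,0,0],[0,0,0],[0,0,0],[0,0,0],[0,0,0],[0,0,0],[0,0,0]], "rotation": [[0,0,8],[0,0,16],[0,0,24],[0,0,32],[0,0,40],[0,0,48],[0,0,56],[0,0,64],[0,0,71],[0,0,75]]}}

```text
time: 5.25
position: [517.6, -42.7, 123.0]
tool_rot: [0.907, 0.422, -0.001, -0.001]
contact_force: [-2.3, 0.8, 1.6]
width: 28.8
```

{"fn": "servo_tool", "kwargs": {"xyz": [[0,0,0],[0,0,0]], "rotation": [[0,0,0],[0,0,0]]}}

```text
time: 5.5
position: [517.8, -43.0, 123.0]
tool_rot: [0.906, 0.424, -0.0, -0.001]
contact_force: [-2.3, 1.2, -0.7]
width: 28.6
```

```bash
python3 -c "
from h import *
s=state();print(s['wrist_torque'])
s=snap('scene','s1.png');crop(s,'s3c.png',180,280,110,230,6)"
```

```text
t 5.5 pos [517.8 -43.  123. ] psi -39.89 zaxis [-1.1e-03  6.0e-04 -1.0e+00] F [-2.3  1.2 -0.7] w 28.6 q [-0.23  0.09  1.91  0.    1.15  0.46]
[ 0.1314605   0.34464564 -0.04829703]
```

View pics/s3c.png

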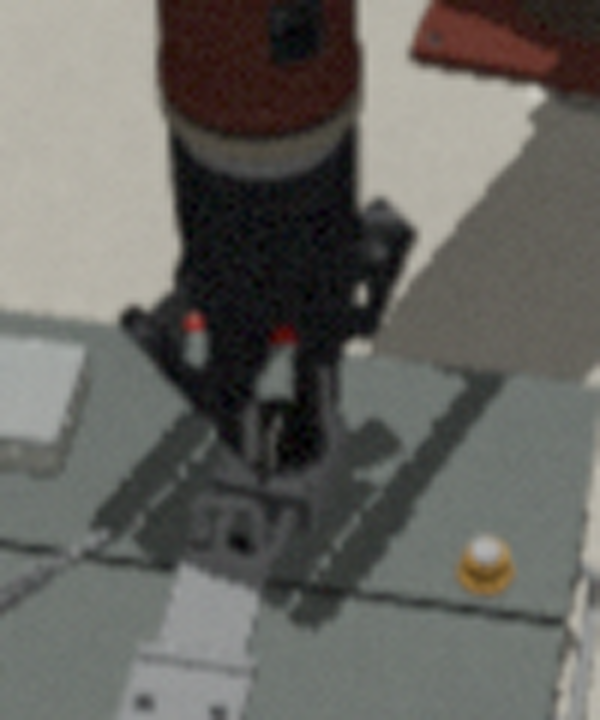

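The pointer line at crop (275,435) now faces the index. I'll release, raise and turn for the body grip.

{"fn": "servo_tool", "kwargs": {"xyz": [[0,0,0],[0,0,0],[0,0,-0.01],[0,0,-0.03],[0,0,-0.06],[0,0,-0.08],[0,0,-0.08],[0,0,-0.08],[0,0,-0.08]], "rotation": [[0,0,0],[0,0,0],[0,0,0],[0,0,0],[0,0,9],[0,0,18],[0,0,27],[0,0,36],[0,0,44.5]], "hand": -1}}

```text
time: 6.68
position: [518.8, -43.5, 204.7]
tool_rot: [0.999, 0.046, 0.001, 0.0]
contact_force: [0.1, -0.5, 0.1]
width: 85.3
```

```bash
python3 - <<'E'
from h import *
s=state()
s=snap('scene','s1.png');crop(s,'s4c.png',205,250,165,220,12)
s=snap('top');crop(s,'t4c.png',240,310,150,220,8)
E
```

```text
t 6.67 pos [518.8 -43.5 204.7] psi -84.78 zaxis [ 1.6e-03 -4.0e-04 -1.0e+00] F [ 0.1 -0.5  0.1] w 85.3 q [-0.24 -0.    1.84  0.    1.31  1.24]
```

View pics/s4c.png

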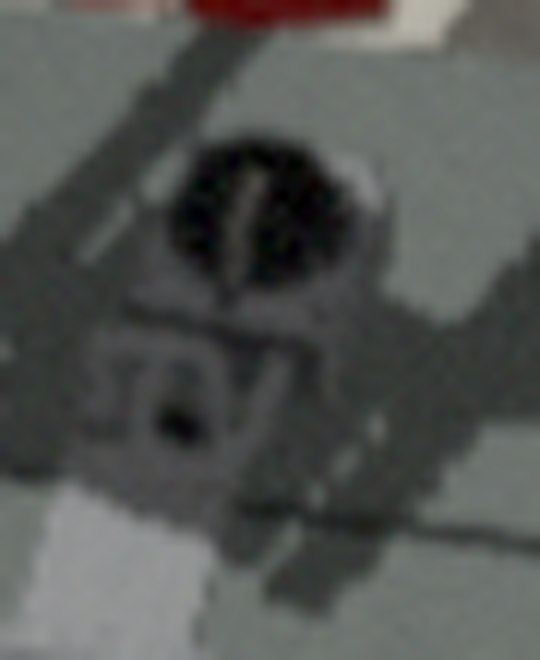

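View pics/t4c.png

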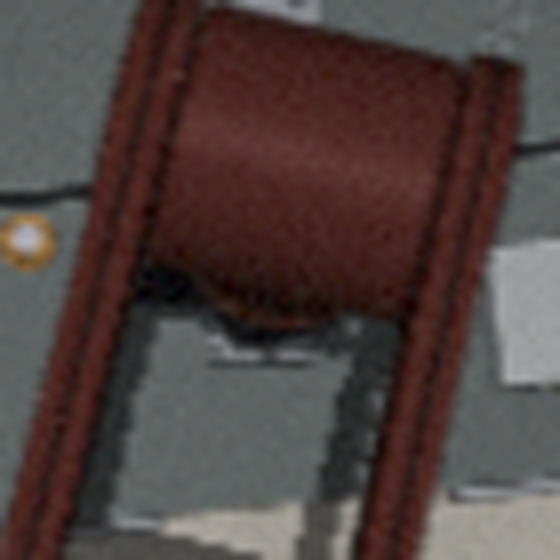

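The pointer, from (258,178) to (232,285) in the enlarged crop, runs onto the index at (228,300). I'll check this numerically, along with the lock's yaw.

```bash
python3 - <<'E'
from h import *
S=load('scene')
w=lambda x,y,z: ray(S,205+(x+.5)/12-.5,165+(y+.5)/12-.5,z)[:2].round(1)
print('ptr top',w(258,178,126),w(236,255,126),'disc',w(232,283,113),'index',w(228,300,111))
print('front face edge',w(130,302,111),w(320,338,111))
P=cloud(S); print(P[185,228])
print('box strap', [ray(S,*p,88)[:2].round(1) for p in ((210,205),(223,209))])
E
```

```text
ptr top [519.  -40.7] [542.3 -38. ] disc [539.1 -40.5] index [542.4 -40.4]
front face edge [548.9 -60.7] [547.4 -17.9]
[528.54535795 -32.48341582 116.59781141]
box strap [array([584.2, -64.5]), array([587.6, -27.9])]
```

The dial is at the mark. Now I'll lower over the body, jaws across y, and grip it.

{"fn": "servo_tool", "kwargs": {"xyz": [[0,-0.001,0.03],[0,-0.001,0.06],[0,-0.001,0.09],[0,-0.001,0.104],[0,-0.001,0.104],[0,-0.001,0.104]], "rotation": [[0,0,0],[0,0,0],[0,0,0],[0,0,0],[0,0,0],[0,0,0]]}}

```text
time: 7.52
position: [519.3, -42.6, 100.9]
tool_rot: [0.999, 0.048, 0.001, 0.0]
contact_force: [0.6, 0.5, 0.6]
width: 85.3
```

{"fn": "servo_tool", "kwargs": {"xyz": [[0,0,0],[0,0,0],[0,0,0],[0,0,0],[0,0,0]], "rotation": [[0,0,0],[0,0,0],[0,0,0],[0,0,0],[0,0,0]], "hand": 1, "squeeze": 60}}

```text
time: 8.15
position: [519.1, -42.5, 101.0]
tool_rot: [0.999, 0.048, 0.001, 0.0]
contact_force: [-1.4, 0.0, 6.7]
width: 47.4
```

```bash
python3 - <<'E'
from h import *
s=state(); print(s['wrist_torque'])
s=snap('scene','s1.png');crop(s,'s5c.png',180,280,110,230,6)
E
```

```text
t 8.15 pos [519.1 -42.5 101. ] psi -84.5 zaxis [ 1.9e-03 -4.0e-04 -1.0e+00] F [-1.4  0.   6.7] w 47.4 q [-0.23  0.12  1.92  0.    1.1   1.24]
[ 0.08231767  0.27943606 -0.02309508]
```

View pics/s5c.png

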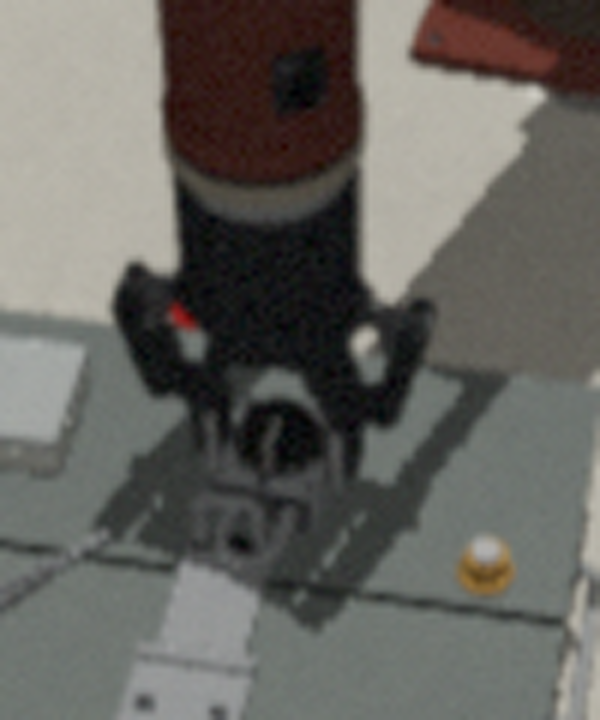

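The body is gripped at 47.4 mm. I'll pull along the lock's -x.

{"fn": "servo_tool", "kwargs": {"xyz": [[0,0,-0.001],[-0.004,0,-0.001],[-0.008,0,-0.001],[-0.012,0,-0.001],[-0.016,0,-0.001],[-0.02,0,-0.001],[-0.02,0,-0.001]], "rotation": [[0,0,0],[0,0,0],[0,0,0],[0,0,0],[0,0,0],[0,0,0],[0,0,0]]}}

```text
time: 9.07
position: [498.6, -43.9, 101.0]
tool_rot: [0.999, 0.048, 0.001, -0.0]
contact_force: [3.4, 1.9, 2.3]
width: 47.3
```

```bash
python3 - <<'E'
from h import *
s=state(); print(s['wrist_torque'])
s=snap('scene','s1.png');crop(s,'s6c.png',180,280,110,230,6)
E
```

```text
t 9.07 pos [498.6 -43.9 101. ] psi -84.48 zaxis [ 1.3e-03  4.0e-04 -1.0e+00] F [3.4 1.9 2.3] w 47.3 q [-0.25  0.07  1.97  0.    1.1   1.23]
[ 0.39777443 -0.55016716  0.17851096]
```

View pics/s6c.png

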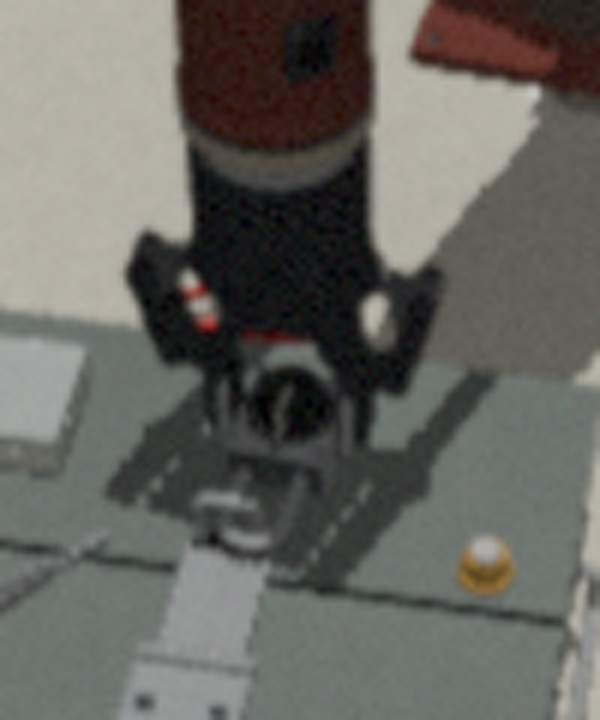

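The lock moved with only about 3 N, so the shackle is sliding. I'll keep pulling.

{"fn": "servo_tool", "kwargs": {"xyz": [[-0.003,0,0],[-0.006,0,0],[-0.009,0,0],[-0.012,0,0],[-0.015,0,0],[-0.015,0,0]], "rotation": [[0,0,0],[0,0,0],[0,0,0],[0,0,0],[0,0,0],[0,0,0]]}}

```text
time: 9.88
position: [483.9, -44.8, 101.0]
tool_rot: [0.999, 0.048, 0.001, -0.001]
contact_force: [4.4, 5.2, 3.3]
width: 47.2
```

{"fn": "servo_tool", "kwargs": {"xyz": [[-0.002,0,0],[-0.004,0,0],[-0.004,0,0]], "rotation": [[0,0,0],[0,0,0],[0,0,0]]}}

```text
time: 10.25
position: [480.1, -45.1, 101.0]
tool_rot: [0.999, 0.048, 0.001, -0.001]
contact_force: [4.8, 6.7, 2.4]
width: 47.3
```

```bash
python3 - <<'E'
from h import *
s=state(); print(s['wrist_torque'])
s=snap('scene','s1.png');crop(s,'s7c.png',180,280,110,230,6)
E
```

```text
t 10.25 pos [480.1 -45.1 101. ] psi -84.44 zaxis [ 0.0018  0.0015 -1.    ] F [4.8 6.7 2.4] w 47.3 q [-0.26  0.03  2.02  0.    1.1   1.21]
[ 0.98765308 -0.83105163  0.59133666]
```

View pics/s7c.png

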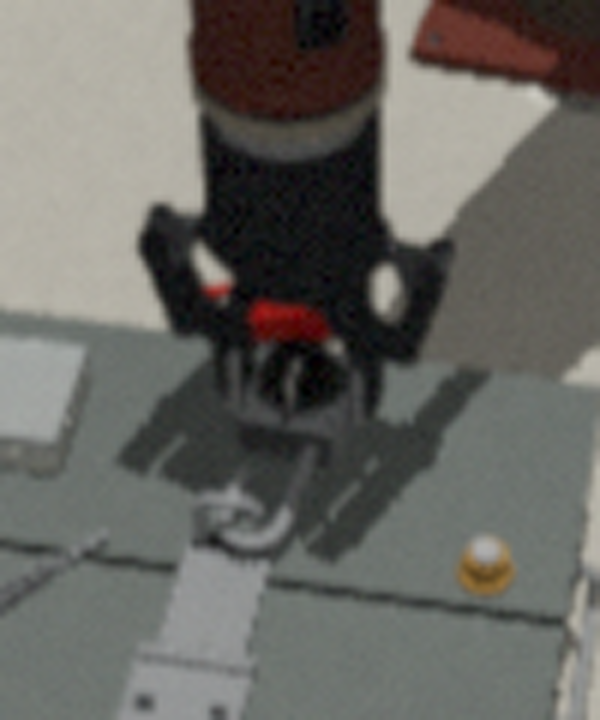

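{"fn": "servo_tool", "kwargs": {"xyz": [[-0.001,-0.001,0],[-0.002,-0.0015,0],[-0.003,-0.0015,0],[-0.004,-0.0015,0],[-0.004,-0.0015,0]], "rotation": [[0,0,0],[0,0,0],[0,0,0],[0,0,0],[0,0,0]]}}

```text
time: 10.92
position: [479.3, -44.6, 101.6]
tool_rot: [0.999, 0.048, 0.005, 0.0]
contact_force: [18.6, 4.9, -7.5]
width: 47.6
```

{"fn": "servo_tool", "kwargs": {"xyz": [[-0.001,0,0],[-0.002,0,0],[-0.002,0,0]], "rotation": [[0,0,0],[0,0,0],[0,0,0]]}}

```text
time: 11.3
position: [479.2, -44.7, 102.4]
tool_rot: [0.999, 0.048, 0.007, 0.0]
contact_force: [24.2, 5.5, -8.3]
width: 47.1
```

```bash
python3 - <<'E'
from h import *
s=state(); print(s['wrist_torque'])
s=snap('scene','s1.png');crop(s,'s8c.png',195,255,160,220,10)
E
```

```text
t 11.3 pos [479.2 -44.7 102.4] psi -84.51 zaxis [ 1.420e-02  5.000e-04 -9.999e-01] F [24.2  5.5 -8.3] w 47.1 q [-0.26  0.01  2.03  0.    1.09  1.21]
[ 1.08577753 -3.67849867  0.3568606 ]
```

View pics/s8c.png

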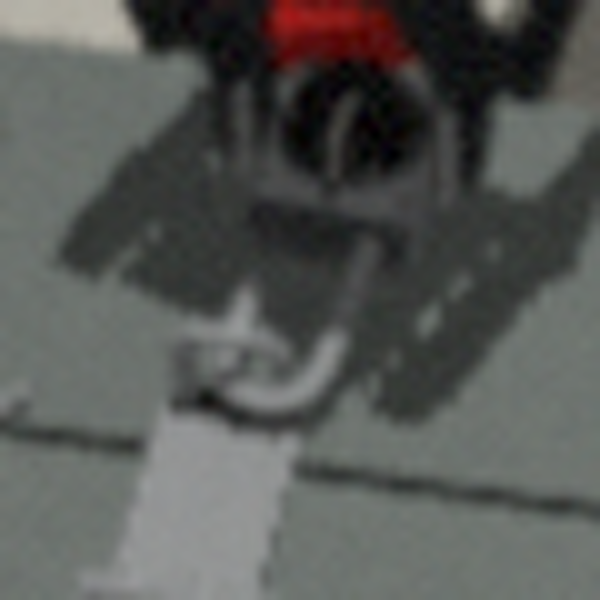

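```bash
python3 - <<'E'
from h import *
S=load('scene')
w=lambda x,y,z: ray(S,195+(x+.5)/10-.5,160+(y+.5)/10-.5,z)[:2].round(1)
print('toe end',w(245,285,101.5),'face edge top',w(330,195,111),'arch top ends',w(185,345,116),w(285,350,116),'bow outer',w(260,410,101),'strap end',w(165,405,88),w(300,435,88))
E
```

```text
toe end [532.4 -56.6] face edge top [503.1 -42.1] arch top ends [569.2 -59.7] [563.6 -34.5] bow outer [572.6 -39. ] strap end [567.3 -67.6] [567.3 -30.3]
```

The shackle is at its stop: the pull force is 24 N with no motion, and the toe end at (245,285) is well clear of the face. I'll lift 5 mm to clear the hasp strap, then slide along +x.

{"fn": "servo_tool", "kwargs": {"xyz": [[0.006,0,-0.002],[0.01,0,-0.005],[0.015,0,-0.005],[0.02,0,-0.005],[0.025,0,-0.005],[0.03,0,-0.005],[0.035,0,-0.005],[0.035,0,-0.005]], "rotation": [[0,0,0],[0,0,0],[0,0,0],[0,0,0],[0,0,0],[0,0,0],[0,0,0],[0,0,0]]}}

```text
time: 12.35
position: [508.5, -41.8, 105.6]
tool_rot: [0.999, 0.048, 0.0, 0.0]
contact_force: [-0.3, 0.2, -4.4]
width: 47.3
```

```bash
python3 - <<'E'
from h import *
s=state(); print(s['wrist_torque'])
s=snap('scene','s1.png');crop(s,'s9c.png',195,255,160,220,10)
E
```

```text
t 12.35 pos [508.5 -41.8 105.6] psi -84.49 zaxis [ 1.e-04 -1.e-04 -1.e+00] F [-0.3  0.2 -4.4] w 47.3 q [-0.24  0.09  1.94 -0.    1.11  1.24]
[ 0.01123461  0.06659122 -0.02547607]
```

View pics/s9c.png

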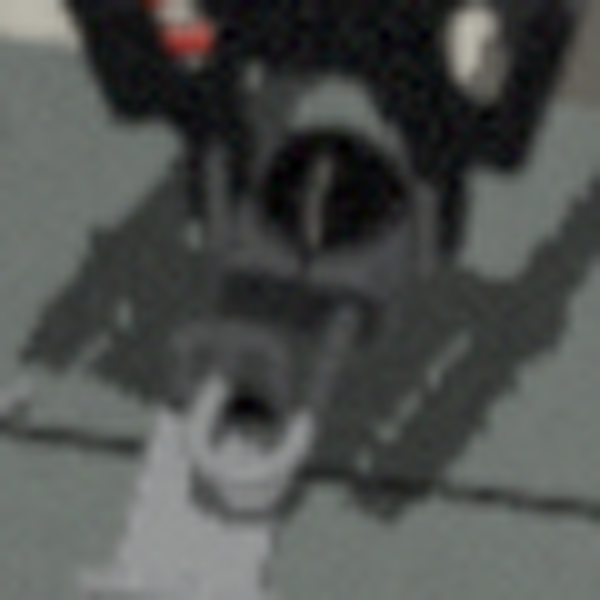

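No contact with the staple, and the weight reads 4.4 N. The toe end at (215,380) is coming out past the arch at (185–285,340). I'll slide the rest of the way.

{"fn": "servo_tool", "kwargs": {"xyz": [[0.004,0,0],[0.008,0,0],[0.012,0,0],[0.014,0,0],[0.016,0,0],[0.016,0,0]], "rotation": [[0,0,0],[0,0,0],[0,0,0],[0,0,0],[0,0,0],[0,0,0]]}}

```text
time: 13.15
position: [524.2, -40.2, 105.5]
tool_rot: [0.999, 0.048, -0.0, -0.0]
contact_force: [-0.7, -0.3, -4.8]
width: 46.9
```

```bash
python3 - <<'E'
from h import *
s=state(); print(s['wrist_torque'])
s=snap('scene','s1.png');crop(s,'s10c.png',195,255,160,220,10)
E
```

```text
t 13.15 pos [524.2 -40.2 105.5] psi -84.49 zaxis [-0.  0. -1.] F [-0.7 -0.3 -4.8] w 46.9 q [-0.23  0.12  1.9   0.    1.12  1.25]
[-0.01467593  0.01129786  0.03711582]
```

View pics/s10c.png

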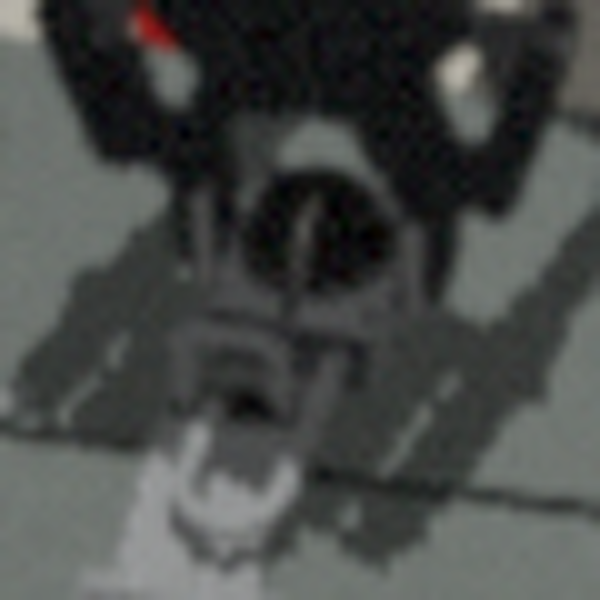

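The arch at (180–290,325–400) now sits between the face and the toe end at (200,425). By my numbers the post is about 10 mm from the face. I'll lift gently and watch the force.

{"fn": "servo_tool", "kwargs": {"xyz": [[0.001,0,-0.003],[0.001,0,-0.006],[0.001,0,-0.009],[0.001,0,-0.012],[0.001,0,-0.012]], "rotation": [[0,0,0],[0,0,0],[0,0,0],[0,0,0],[0,0,0]]}}

```text
time: 13.82
position: [525.3, -40.2, 118.0]
tool_rot: [0.999, 0.048, 0.0, 0.0]
contact_force: [-0.6, 0.4, -5.7]
width: 46.7
```

{"fn": "servo_tool", "kwargs": {"xyz": [[0,0,-0.003],[0,0,-0.006],[0,0,-0.009],[0,0,-0.012],[0,0,-0.012]], "rotation": [[0,0,0],[0,0,0],[0,0,0],[0,0,0],[0,0,0]]}}

```text
time: 14.45
position: [525.3, -40.2, 129.9]
tool_rot: [0.999, 0.048, 0.0, 0.0]
contact_force: [0.0, 0.1, -4.9]
width: 47.4
```

```bash
python3 - <<'E'
from h import *
s=state(); print(s['wrist_torque'])
s=snap('scene','s1.png');crop(s,'s11c.png',195,255,150,220,8)
E
```

```text
t 14.45 pos [525.3 -40.2 129.9] psi -84.5 zaxis [ 7.e-04 -2.e-04 -1.e+00] F [ 0.   0.1 -4.9] w 47.4 q [-0.23  0.09  1.88 -0.    1.16  1.25]
[-0.0034459   0.04467296 -0.006251  ]
```

View pics/s11c.png

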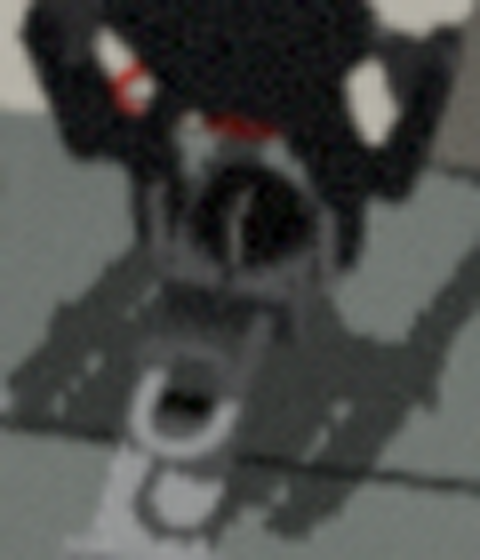

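The lock is clear of the staple with only its weight on the tool. I'll lift to about 12 cm above the lid.

{"fn": "servo_tool", "kwargs": {"xyz": [[0,0,-0.01],[0,0,-0.025],[0,0,-0.04],[0,0,-0.055],[0,0,-0.07],[0,0,-0.078],[0,0,-0.08],[0,0,-0.08],[0,0,-0.08],[0,0,-0.08]], "rotation": [[0,0,0],[0,0,0],[0,0,0],[0,0,0],[0,0,0],[0,0,0],[0,0,0],[0,0,0],[0,0,0],[0,0,0]]}}

```text
time: 15.75
position: [524.7, -40.1, 208.9]
tool_rot: [0.999, 0.048, -0.001, -0.0]
contact_force: [-0.1, 0.6, -5.2]
width: 47.3
```

```bash
python3 - <<'E'
from h import *
s=state(); print(s['wrist_torque'],abs(s['joint_velocities']).max())
s=snap('scene','s12.png');crop(s,'s12c.png',190,270,100,200,6)
t=s; print(cloud(s)[150:190:3,225:245:4,2].round()[:, :3].tolist()[:0])
E
```

```text
t 15.75 pos [524.7 -40.1 208.9] psi -84.5 zaxis [-1.e-03  2.e-04 -1.e+00] F [-0.1  0.6 -5.2] w 47.3 q [-0.23  0.01  1.82 -0.    1.32  1.25]
[ 0.02381849 -0.0592415   0.02964702] 0.0036095147718732544
[]
```

View pics/s12c.png

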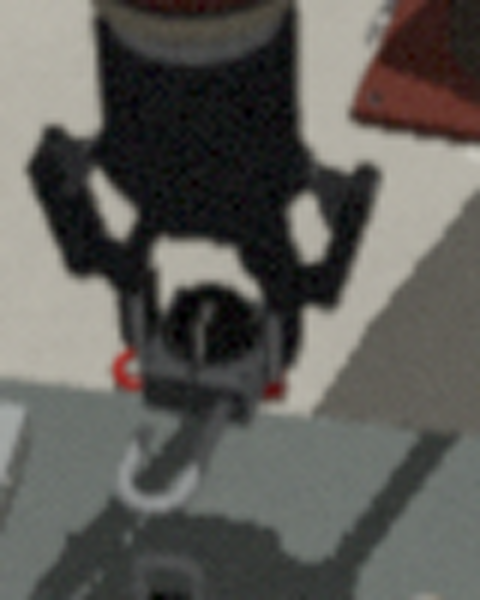

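View pics/s12.png

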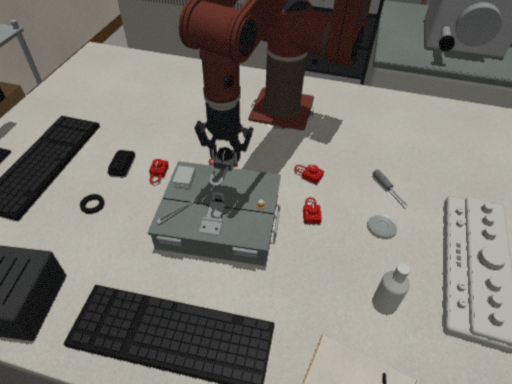

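The lock hangs level in the jaws at crop (210,345), dial up and shackle open, with the toe end at (148,430) clear of the body. The other things are where they were. I'm handing the job in.

```bash
python3 -c "
from rig import manip
print(manip.job_done())"
```

```text
the job is handed in; nothing more can be done
None
```

The padlock is off the staple, and I handed the job in with it held about 12 cm above the lid. No verdict was reported. The clock stood at about 15.8 s of the 48 s.

- **Dial:** I turned it three clicks clockwise. The camera showed the pointer at the index mark afterwards.
- **Shackle:** I gripped the body and pulled until the shackle reached its stop, where the pull rose to 24 N with no further motion. I then raised the lock 5 mm to clear the hasp strap, slid it along +x and lifted it off with no contact felt.
- **Last checks:**
  - The arm was at rest, with the tool vertical within 0.1° and a jaw opening of 47.3 mm. The lock looked level in the image.
  - The wrist carried only the lock's weight, about 5 N.
  - In the images the shackle was still open, and the other things showed no visible shift.
- **Disagreements:**
  - The knob read 28.5 mm between the jaws, not the listed 30 mm.
  - My estimates of the lock's yaw differed by about 4° between image features. Neither caused trouble.

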